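# Lower the polisher's eye shield and start it

### The arm

A 7-joint arm with a two-finger parallel gripper is mounted at the origin on the work surface. World frame = base frame: x ahead of the robot, y to its left, z up, the work surface at z = 0. Lengths are in m, angles in rad, forces in N, time in s.
With the tool pointing down it reaches from about 0.425 to 0.95 m from the base axis. Payload 16.7 kg.
Tool frame: the origin (TCP) lies midway between the tips of the shut fingers; the grasp point (between the pads) lies 19 mm behind it (robot.tcp_to_grasp is the distance from the TCP to the grasp point, in m); z points along the fingers, y is the line along which they close (so a half turn about z gives the same grasp; the last joint's range is limited). The gripper opens to 94 mm and grips with 3 to 60 N. Pads are 16 mm wide; open, the fingers measure 119 mm over their backs; the gripper's body (75 mm by 177 mm) begins 78 mm behind the grasp point.
Start: joints at [1.022, 0.426, 0.074, 1.606, -0.034, 1.111, -0.067], TCP at [0.262, -0.622, 0.172] pointing down, gripper open.
Joint ranges: [-2.85, 2.85], [-0.5, 2.14], [-1.23, 1.37], [0.21, 2.46], [-1.02, 4.16], [0.16, 2.05], [-2.73, 2.73]. Speed limits (rad/s): [1.89, 1.89, 2.39, 2.39, 3.01, 3.01, 3.01].

### API

Orientations are given as a rotation vector (axis times angle).
In Python, from station import robot, eyes, job gives the robot as it stands.
- The arm moves only by the tool play_rows, never from a script. Its argument "series" is a list of rows, each a list of 5 numbers: the shift along the tool's x, y, z in mm, then the turn about the tool's z in degrees, then the opening, from 0 (shut) to 1 (fully open). A call has 1 to 20 rows; each row is the pose to reach, as a shift and turn from the pose commanded when the call began, along the tool's axes at that moment; what a row does not reach only later rows make up. A row lasts 1/10 s, in which the tool goes at most 50 mm and 8.59 degrees, less where a joint would pass 70% of its speed; a pose out of reach is approached as far as the arm can. A call with a gripper value outside its range is refused whole. The fingers move at their own pace and stop on an object; "force" is the grip in N (left out, the last holds). Time passes only in rows, so rows that repeat a pose let the fingers close. It gives the time, the measured TCP pose, the force, the opening and the grip force at its end, in the units of the state.
- robot.get_state(): the state, without advancing time (a new reading comes with each control period).
- eyes.snapshot(name): name is "scene" or "side" or "wrist"; returns the picture (384x512x3 uint8, red, green, blue); there is no depth.
- eyes.camera_model(name): a dict with "fx", "fy", "cx", "cy" (pixels), "D" ([k1, k2, p1, p2, k3] as OpenCV has them; the pictures are not rectified), "rvec" (rotation vector, rad) and "tvec" (3), from world to camera coordinates, as OpenCV has them; the wrist camera has in their place "hand_eye" (4x4, takes a point from camera to tool coordinates, whose origin is the TCP and whose axes are the flange's). Camera axes: x right, y down, z forward; pixel columns grow to the right and rows downward; lengths in m; the calibration is good to about 2 mm. A picture is of the moment at which its call begins: read the wrist's pose just before it. camera_model takes no time and is no camera call.
- job.close_job(): hands the job in; it is judged then, once.
The state is a dict: "time_s": time; "joint_positions": joint angles; "qd": joint speeds; "tau": joint torques, N m; "position": TCP position; "tcp_rot": TCP orientation; "contact_force": force on the tool from outside, world axes, zero at the start; "torque": the same for the moment, N m; "width": finger opening in m; "finger_force": force on a finger pad.
Only numpy, scipy, OpenCV 4.12 (cv2) and the standard library are available. Lean on these libraries where they do the work, as an engineer would, in place of code of your own. Each camera call takes 0.05 s, during which the arm holds its last target. There are 200 camera calls.

### The job

Get the bench polisher ready for work: with the fingertips push its raised clear eye shield all the way down in front of the buffing wheel, and only then lightly press the green start button on the three-button control box and take the hand away so that the button springs back. Do not press the red or the black button, do not force anything, and leave the jar, the polishing-compound bar, the tray and the strips in it where they are.

Things in the scene. Friction and masses are not known exactly. Their poses are not given: they have to be found in the camera images.
- polisher: Bench polisher fixed to the bench: green motor lying along its y axis, cotton buffing wheel (100 mm across) in a steel dust hood at its +y end, about 215 mm high in all with the shield down, footprint about x -90 to +125 mm, y -130 to +150 mm. Origin on the bench under the motor; its x axis points from the worker's side (front, -x) to the back; it stands turned by up to 0.25 rad either way.
- shield_hinge (a point): Middle of the eye shield's hinge line, fixed on the polisher at the top front of the hood: 38 mm in front (-x) of the polisher's origin, 105 mm to its +y side, 207 mm above the bench. The hinge line runs along the polisher's y axis.
- shield_edge (a point): Middle of the shield's free front edge (yellow), on its upper face, 110 mm from the hinge line. The shield is a flat clear pane 5 mm thick and 94 mm wide with a yellow rim, reaching from the hinge towards the worker (-x of the polisher); its pane centre is half way between hinge and edge.
- shield (a joint): Angle of the eye shield, rad. 0 is fully down on its stop, where the pane slopes 0.70 rad (40 degrees) below level from hinge to front edge; 0.70 is level; it grows as the shield is raised (stop at 1.4). It starts raised, between 0.9 and 1.3. A stiff hinge keeps it where it is left; about 2 N straight down on the pane, 60 to 70 mm in front of the hinge line, swings it.
- station: Control box fixed to the bench, grey with a yellow cover, 190 mm long (its x axis) by 76 mm wide (its y axis), cover at 55 mm above the bench. Origin under its centre; x axis along its length, turned by up to 0.4 rad either way. In a row along its centre line, 55 mm apart, stand red (at -x, nearest the robot), green (in the middle) and black (at +x).
- green_top (a point): Centre of the top face of the green start button, a cap 25 mm across, 71 mm above the bench when out, 11 mm proud of its steel ring. It moves with the button.
- red_top (a point): Centre of the top of the red mushroom stop button, 36 mm across, 76 mm above the bench, 55 mm from green. Not to be pressed.
- black_top (a point): Centre of the top of the black high-speed button, 25 mm across, 71 mm above the bench, 55 mm from green. Not to be pressed.
- green (a joint): How far the green button is pushed in, m: 0 is out, 0.006 is right in. It moves straight down against a spring (1.5 N to start, 5 N right in) and counts as pressed beyond 0.003.
- red (a joint): How far the red button is pushed in, m: 0 is out, 0.006 right in; same spring.
- black (a joint): How far the black button is pushed in, m: 0 is out, 0.006 right in; same spring.
- tray: Shallow mint-green tray with red walls, fixed, 200 by 130 mm, walls 22 mm high, floor 6 mm thick. Origin under its centre, x along its length.
- strip_pink: Pink patterned strip, loose in the tray, 130 x 20 x 14 mm, x along its length, origin under its centre.
- strip_green: Green patterned strip, loose in the tray, 130 x 20 x 14 mm, x along its length, origin under its centre.
- compound_bar: Loose red-brown bar of polishing compound in a paper sleeve, 38 x 95 x 36 mm, y along its length, origin under its centre. It lies crosswise before the red end of the control box.
- jar: Loose amber jar with a steel lid, 52 mm across, 62 mm high, origin under its centre. It stands before the polisher.
Mind the look-alikes: they are no part of the job. What is shaped like the station but orange or pink is not meant.

How it is judged:
By the outcome, as a careful person would: the job done as asked, in the order asked, and still so for the second after the job is handed in, with the robot touching nothing.
It also fails if it takes over 42 s, if anything falls off the work surface, if the arm or the gripper's body presses on something with over 40 N, if the wrist force passes 120 N, or if a joint passes its speed limit or range.

## Working session

There is one attempt and no reset: what is moved stays moved. The work goes in short steps, Python scripts to look and compute and a tool call to move; the robot and the scene stay as the last step left them, time stands still between calls to the robot, and variables do not carry over. Pictures are saved under pics/ and viewed, at most 10 in all, crops included, and the job is handed in when it is done.

Besides the shell and the picture viewer there is one more tool, called after "Call:" in YAML: its name, and indented under it one key for each argument. play_rows: Moves the arm, as the interface text tells. Its arguments: {"type":"object","properties":{"series":{"type":"array","items":{"type":"array","items":{"type":"number"}}},"force":{"type":"number"}},"required":["series"]}

```bash
mkdir -p pics; python3 - <<'E'
from station import robot, eyes, job
import cv2,numpy as np
a=eyes.snapshot("scene");b=eyes.snapshot("side")
for n,i in(("scene",a),("side",b)):
    cv2.imwrite(f"pics/{n}0.png",i[:,:,::-1]); print(n,eyes.camera_model(n))
s=robot.get_state();print(s["position"],s["tcp_rot"],s["time_s"],s["width"])
E
```

```text
scene {'fx': 401.7924159369071, 'fy': 401.7924159369071, 'cx': 251.39941311500692, 'cy': 192.45094069808937, 'D': array([-0.0673352,  0.       ,  0.       ,  0.       ,  0.       ]), 'rvec': array([ 1.07778236,  2.62153556, -0.77023572]), 'tvec': array([ 0.35639966, -0.10664848,  1.45410749])}
side {'fx': 452.9844827223528, 'fy': 452.9844827223528, 'cx': 262.01876437617335, 'cy': 191.93010732478123, 'D': array([-0.06239638,  0.        ,  0.        ,  0.        ,  0.        ]), 'rvec': array([ 0.7692222 , -2.50379519,  1.22261727]), 'tvec': array([0.31347978, 0.30492952, 1.37532137])}
[ 0.26192112 -0.62163124  0.17157358] [-3.07827070e+00 -6.22041611e-01  4.44214892e-04] 0.1 0.09371405754136891
```

View pics/scene0.png

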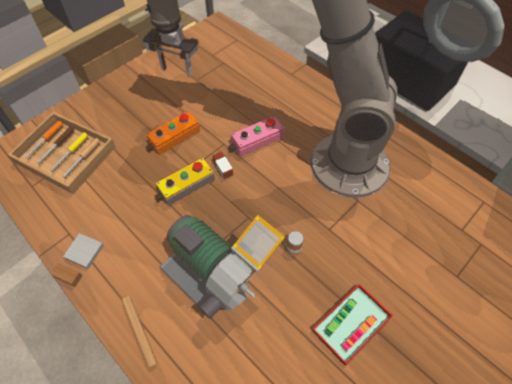

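View pics/side0.png

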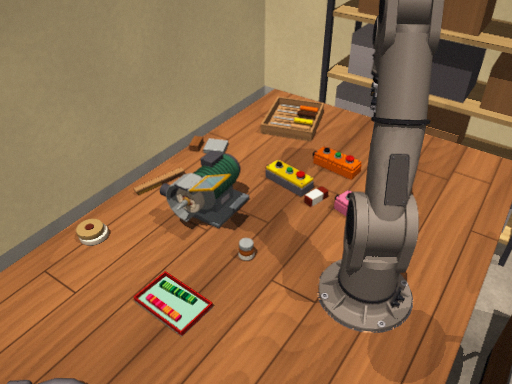

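The scene view shows the yellow station around (185,180), with red at (197,167), green at (184,175) and black at (170,183). The polisher is at (215,260), with its raised shield's yellow rim around (259,242). In the side view the shield is at about (208,183) and the station at about (290,176).

```bash
cat > h.py <<'E'
import cv2,numpy as np
from station import robot, eyes, job
def cam(n):
    m=eyes.camera_model(n);K=np.array([[m["fx"],0,m["cx"]],[0,m["fy"],m["cy"]],[0,0,1]])
    return K,m["D"],cv2.Rodrigues(m["rvec"])[0],m["tvec"]
def und(n,p):
    K,D,R,t=cam(n);return cv2.undistortPoints(np.float64(p).reshape(-1,1,2),K,D)[:,0]
def ray(n,p,z):
    K,D,R,t=cam(n);u=und(n,p);d=np.c_[u,np.ones(len(u))]@R;c=-R.T@t
    return c+d*((z-c[2])/d[:,2])[:,None]
def tri(p,q):
    P=[np.c_[cam(n)[2],cam(n)[3]] for n in("scene","side")]
    X=cv2.triangulatePoints(P[0],P[1],und("scene",p).T,und("side",q).T);return (X[:3]/X[3]).T
def proj(n,X):
    K,D,R,t=cam(n);return cv2.projectPoints(np.float64(X).reshape(-1,1,3),cv2.Rodrigues(R)[0],t,K,D)[0][:,0]
def comps(img,lo,hi,box,amin=5):
    x0,y0,x1,y1=box;h=cv2.cvtColor(img[y0:y1,x0:x1],cv2.COLOR_RGB2HSV)
    m=cv2.inRange(h,np.array(lo),np.array(hi));k,l,s,c=cv2.connectedComponentsWithStats(m)
    return [(s[i,4],c[i]+[x0,y0],np.argwhere(l==i)[:,::-1]+[x0,y0]) for i in range(1,k) if s[i,4]>=amin]
E
python3 - <<'E'
from h import *
im={n:cv2.imread(f"pics/{n}0.png")[:,:,::-1].copy() for n in("scene","side")}
for n,sb,pb in(("scene",(150,150,218,206),(225,205,295,275)),("side",(258,152,318,198),(180,165,240,200))):
    for nm,lo,hi,z in(("green",(50,90,40),(95,255,255),.071),("red",(0,150,90),(6,255,255),.076),("black",(0,0,0),(180,255,60),.071)):
        for a,c,p in comps(im[n],lo,hi,sb): print(n,nm,a,c.round(1),ray(n,c,z).round(3))
    for a,c,p in comps(im[n],(18,130,110),(32,255,255),pb,30):
        q=cv2.approxPolyN(cv2.convexHull(p.astype(np.int32)),4)[0] if hasattr(cv2,"approxPolyN") else cv2.boxPoints(cv2.minAreaRect(p.astype(np.int32)))
        print(n,"shield",a,q.tolist())
a=im["scene"][205:315,155:295];b=im["side"][130:230,150:250]
cv2.imwrite("pics/c1.png",np.hstack([cv2.resize(a,(420,330),interpolation=2),cv2.resize(b,(330,330),interpolation=2)])[:,:,::-1])
E
```

```text
scene green 29 [183.7 174.6] [[ 0.484 -0.34   0.071]]
scene red 12 [216.  156.3] [[ 0.358 -0.317  0.076]]
scene red 55 [197.3 166.3] [[ 0.431 -0.33   0.076]]
scene shield 533 [[259, 269], [232, 245], [257, 213], [285, 237]]
side green 20 [289.  169.5] [[ 0.477 -0.334  0.071]]
side red 44 [300.3 173.9] [[ 0.423 -0.327  0.076]]
side red 5 [306.4 196.6] [[ 0.335 -0.219  0.076]]
side black 18 [278.9 164.1] [[ 0.529 -0.343  0.071]]
side black 58 [306.7 189. ] [[ 0.359 -0.264  0.071]]
side shield 188 [[231, 174], [213, 190], [189, 190], [208, 174]]
```

View pics/c1.png

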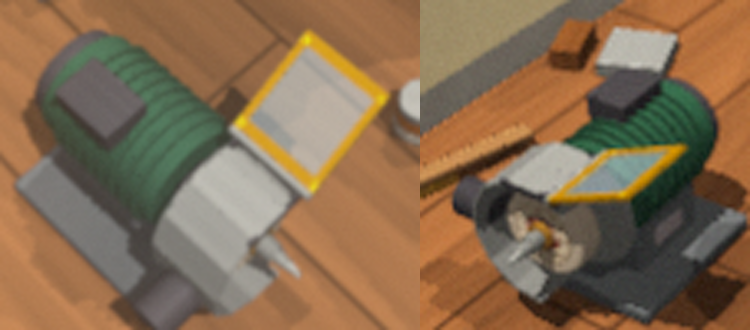

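The crop shows the shield's hinge edge against the hood and its free edge towards the worker. In the scene view the hinge runs (232,248)–(259,268) and the free edge (258,216)–(284,237). In the side view the hinge runs (204,176)–(190,191) and the free edge (230,174.5)–(216,190.6).

```bash
python3 - <<'E'
from h import *
# hinge -y, hinge +y, free -y, free +y
X=tri([(232.8,247.8),(258.7,268),(258,216.5),(283.5,237.3)],[(204.5,176.7),(190.3,190.3),(229.5,174.8),(215.5,190.3)])
print(X.round(3))
n=np.linalg.norm
print("widths",n(X[0]-X[1]),n(X[2]-X[3]),"len",n(X[0]-X[2]),n(X[1]-X[3]))
h=(X[0]+X[1])/2;e=(X[2]+X[3])/2;yv=X[1]-X[0]+X[3]-X[2];yv[2]=0;yv/=n(yv)
print("hinge",h,"edge",e,"yaxis",yv,"yaw",np.arctan2(-yv[0],yv[1]),"ang",.70+np.arctan2(e[2]-h[2],n((e-h)[:2])))
print(tri([(183.7,174.6),(197.3,166.3)],[(289,169.5),(300.3,173.9)]).round(3))
s=robot.get_state();R=cv2.Rodrigues(s["tcp_rot"])[0];print(R.round(3),s["position"])
E
```

```text
[[0.589 0.025 0.207]
 [0.579 0.11  0.208]
 [0.491 0.019 0.25 ]
 [0.484 0.103 0.243]]
widths 0.08562541930637545 0.08459091592513594 len 0.10684839649225009 0.10232051037265326
hinge [0.58427353 0.06715766 0.20757242] edge [0.48744347 0.06076576 0.24647107] yaxis [-0.10126074  0.99485992  0.        ] yaw 0.10143459558818484 ang 1.0812375563649999
[[ 0.482 -0.343  0.064]
 [ 0.428 -0.336  0.069]]
[[ 0.922  0.388 -0.   ]
 [ 0.388 -0.922  0.001]
 [-0.    -0.001 -1.   ]] [ 0.26192112 -0.62163124  0.17157358]
```

Call:
play_rows:
  series:
    - [0,0,-30,0,0]
    - [0,0,-70,0,0]
    - [10,-10,-110,0,0]
    - [30,-31,-128,0,0]
    - [55,-57,-128,0,0]
    - [80,-84,-128,0,0]
    - [105,-110,-128,0,0]
    - [130,-136,-128,0,0]
    - [155,-162,-128,0,0]
    - [180,-188,-128,0,0]
    - [205,-214,-128,0,0]
    - [230,-240,-128,0,0]
    - [255,-267,-128,0,0]
    - [280,-293,-128,0,0]
    - [305,-319,-128,0,0]
    - [330,-345,-128,0,0]
    - [355,-371,-128,0,0]
    - [380,-397,-128,0,0]
    - [405,-423,-128,0,0]
    - [425,-444,-128,0,0]
  force: 10

```text
time_s: 2.1
position: [0.4816, -0.0458, 0.3001]
tcp_rot: [-3.079, -0.624, 0.0]
contact_force: [1.3, -0.1, -0.4]
width: 0.0003
finger_force: 0.0
```

Call:
play_rows:
  series:
    - [20,-21,0,3,0]
    - [40,-42,0,6,0]
    - [60,-63,0,9,0]
    - [72,-75,0,12,0]
    - [80,-84,0,15,0]
    - [80,-84,0,17,0]
    - [80,-84,0,17,0]
    - [80,-84,0,17,0]

```text
time_s: 2.9
position: [0.5223, 0.0604, 0.3]
tcp_rot: [3.137, 0.162, -0.001]
contact_force: [-0.1, -0.4, -0.2]
width: 0.0004
finger_force: 0.0
```

```bash
python3 - <<'E'
from h import *
i=eyes.snapshot("scene");j=eyes.snapshot("side")
cv2.imwrite("pics/m1.png",np.hstack([cv2.resize(i[150:330,130:330],(400,360),interpolation=2),cv2.resize(j[60:240,140:340],(400,360),interpolation=2)])[:,:,::-1])
s=robot.get_state();print(s["position"],s["time_s"],s["contact_force"],s["width"],cv2.Rodrigues(s["tcp_rot"])[0].round(3))
E
```

```text
[0.52237596 0.0602917  0.30017489] 3.0 [-0.23526159 -0.1687621  -0.24494761] 0.00041986053342810923 [[ 0.995  0.102 -0.   ]
 [ 0.102 -0.995 -0.   ]
 [-0.     0.    -1.   ]]
```

View pics/m1.png

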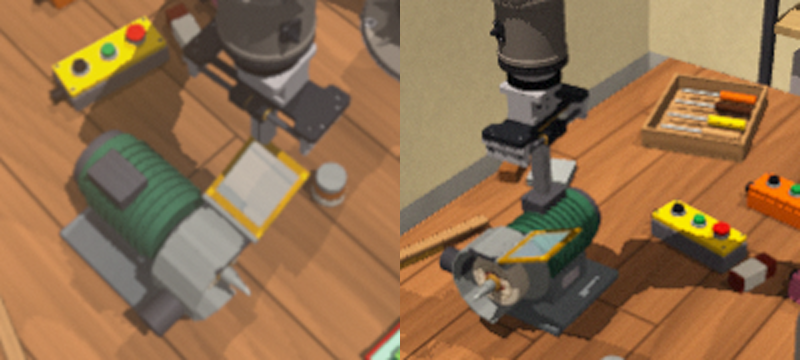

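The fingertips show in the scene crop at (262,140) and in the side crop at (545,195). I'll check the projection before lowering.

```bash
python3 - <<'E'
from h import *
P=[[.5224,.0603,.30],[.5224,.0603,.235]]
print((proj("scene",P)-[130,150])*2,(proj("side",P)-[140,60])*2+[400,0])
E
```

```text
[[262.05594705 149.31209648]
 [261.50095857 172.91315623]] [[544.61399484 209.51925979]
 [547.13182973 243.68973986]]
```

Call:
play_rows:
  series:
    - [0,0,15,0,0]
    - [0,0,30,0,0]
    - [0,0,45,0,0]
    - [0,0,53,0,0]
    - [0,0,58,0,0]
    - [0,0,62,0,0]
    - [0,0,66,0,0]
    - [0,0,70,0,0]
    - [0,0,74,0,0]
    - [0,0,78,0,0]
    - [0,0,82,0,0]
    - [0,0,86,0,0]
    - [0,0,90,0,0]
    - [0,0,94,0,0]
    - [0,0,98,0,0]
    - [0,0,102,0,0]
    - [0,0,106,0,0]
    - [0,0,110,0,0]

```text
time_s: 4.8
position: [0.5224, 0.0606, 0.1899]
tcp_rot: [-3.137, -0.16, 0.0]
contact_force: [-0.8, 0.3, 1.2]
width: 0.0006
finger_force: 0.8
```

Contact, about 1–2 N. I'll continue slowly, watching for the stop.

Call:
play_rows:
  series:
    - [0,0,3,0,0]
    - [0,0,6,0,0]
    - [0,0,9,0,0]
    - [0,0,12,0,0]
    - [0,0,14,0,0]
    - [0,0,16,0,0]
    - [0,0,17,0,0]
    - [0,0,18,0,0]

```text
time_s: 5.6
position: [0.5224, 0.0607, 0.1721]
tcp_rot: [-3.137, -0.16, 0.0]
contact_force: [-1.3, -0.2, 1.1]
width: 0.0008
finger_force: 0.9
```

Call:
play_rows:
  series:
    - [0,0,1,0,0]
    - [0,0,2,0,0]
    - [0,0,3,0,0]

```text
time_s: 5.9
position: [0.5226, 0.0607, 0.1692]
tcp_rot: [-3.137, -0.16, -0.0]
contact_force: [-0.1, 0.1, 2.3]
width: 0.0007
finger_force: 0.9
```

Call:
play_rows:
  series:
    - [0,0,1,0,0]
    - [0,0,2,0,0]
    - [0,0,3,0,0]
    - [0,0,3,0,0]

```text
time_s: 6.3
position: [0.5226, 0.0607, 0.1662]
tcp_rot: [-3.137, -0.16, -0.0]
contact_force: [0.6, -0.6, 1.7]
width: 0.0008
finger_force: 0.5
```

Call:
play_rows:
  series:
    - [0,0,1,0,0]
    - [0,0,2,0,0]
    - [0,0,2,0,0]

```text
time_s: 6.6
position: [0.5224, 0.0607, 0.1641]
tcp_rot: [-3.137, -0.16, 0.0]
contact_force: [0.1, 0.4, 1.3]
width: 0.0006
finger_force: 0.6
```

Call:
play_rows:
  series:
    - [0,0,1,0,0]
    - [0,0,2,0,0]
    - [0,0,2,0,0]

```text
time_s: 6.9
position: [0.5224, 0.0606, 0.162]
tcp_rot: [-3.137, -0.16, 0.0]
contact_force: [0.6, 0.0, 1.0]
width: 0.0009
finger_force: 0.6
```

Call:
play_rows:
  series:
    - [0,0,1,0,0]
    - [0,0,2,0,0]
    - [0,0,2,0,0]

```text
time_s: 7.2
position: [0.5223, 0.0607, 0.16]
tcp_rot: [-3.137, -0.16, 0.0]
contact_force: [0.6, 0.2, 2.3]
width: 0.0003
finger_force: 0.6
```

Call:
play_rows:
  series:
    - [0,0,1,0,0]
    - [0,0,1,0,0]

```text
time_s: 7.4
position: [0.5224, 0.0606, 0.1591]
tcp_rot: [-3.137, -0.16, 0.0]
contact_force: [0.8, -0.1, 1.8]
width: 0.0006
finger_force: 0.6
```

Call:
play_rows:
  series:
    - [0,0,1,0,0]
    - [0,0,2,0,0]
    - [0,0,2,0,0]

```text
time_s: 7.7
position: [0.5224, 0.0606, 0.157]
tcp_rot: [-3.137, -0.16, 0.0]
contact_force: [1.2, 0.1, 1.8]
width: 0.0007
finger_force: 0.6
```

Call:
play_rows:
  series:
    - [0,0,1,0,0]
    - [0,0,1,0,0]

```text
time_s: 7.9
position: [0.5224, 0.0606, 0.1561]
tcp_rot: [-3.137, -0.16, 0.0]
contact_force: [0.5, -0.7, 1.4]
width: 0.0009
finger_force: 0.6
```

Call:
play_rows:
  series:
    - [0,0,1,0,0]
    - [0,0,1,0,0]

```text
time_s: 8.1
position: [0.5224, 0.0606, 0.1551]
tcp_rot: [-3.138, -0.16, 0.0]
contact_force: [0.6, -0.4, 2.1]
width: 0.0002
finger_force: 0.6
```

Call:
play_rows:
  series:
    - [0,0,1,0,0]
    - [0,0,1,0,0]

```text
time_s: 8.3
position: [0.5224, 0.0606, 0.1541]
tcp_rot: [-3.137, -0.16, 0.0]
contact_force: [0.5, 0.3, 1.9]
width: 0.0003
finger_force: 0.6
```

Call:
play_rows:
  series:
    - [0,0,1,0,0]
    - [0,0,1,0,0]

```text
time_s: 8.5
position: [0.5224, 0.0606, 0.1531]
tcp_rot: [-3.137, -0.16, 0.0]
contact_force: [-0.4, 1.4, 1.7]
width: 0.0006
finger_force: 0.6
```

```bash
python3 - <<'E'
from h import *
j=eyes.snapshot("side");i=eyes.snapshot("scene")
cv2.imwrite("pics/m2.png",np.hstack([cv2.resize(i[200:310,165:295],(390,330),interpolation=2),cv2.resize(j[140:240,150:260],(363,330),interpolation=2)])[:,:,::-1])
E
```

```text
(no output)
```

View pics/m2.png

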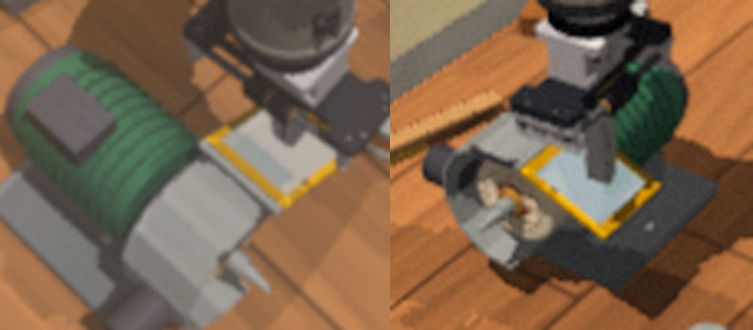

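The shield slopes well down under the fingertip (side crop: free edge from (605,235) to (660,185)). There's no force rise at the stop yet, so I'll keep going in small steps.

Call:
play_rows:
  series:
    - [0,0,1,0,0]
    - [0,0,2,0,0]
    - [0,0,2,0,0]

```text
time_s: 8.9
position: [0.5224, 0.0606, 0.1511]
tcp_rot: [-3.137, -0.16, 0.0]
contact_force: [0.6, 0.0, 1.8]
width: 0.0005
finger_force: 0.6
```

Call:
play_rows:
  series:
    - [0,0,1,0,0]
    - [0,0,2,0,0]
    - [0,0,2,0,0]

```text
time_s: 9.2
position: [0.5224, 0.0607, 0.149]
tcp_rot: [-3.137, -0.16, 0.0]
contact_force: [-0.0, 0.3, 1.0]
width: 0.0007
finger_force: 0.6
```

Call:
play_rows:
  series:
    - [0,0,1,0,0]
    - [0,0,1,0,0]

```text
time_s: 9.4
position: [0.5224, 0.0606, 0.1481]
tcp_rot: [-3.137, -0.16, 0.0]
contact_force: [-0.2, 0.4, 1.9]
width: 0.0004
finger_force: 0.6
```

Call:
play_rows:
  series:
    - [0,0,1,0,0]
    - [0,0,2,0,0]
    - [0,0,2,0,0]

```text
time_s: 9.7
position: [0.5224, 0.0606, 0.146]
tcp_rot: [-3.137, -0.16, 0.0]
contact_force: [0.3, 0.5, 0.8]
width: 0.0005
finger_force: 0.6
```

Call:
play_rows:
  series:
    - [0,0,1,0,0]
    - [0,0,1,0,0]

```text
time_s: 9.9
position: [0.5224, 0.0606, 0.1451]
tcp_rot: [-3.137, -0.16, 0.0]
contact_force: [0.5, 0.5, 1.0]
width: -0.0001
finger_force: 0.6
```

Call:
play_rows:
  series:
    - [0,0,1,0,0]
    - [0,0,1,0,0]

```text
time_s: 10.1
position: [0.5224, 0.0606, 0.1441]
tcp_rot: [-3.137, -0.16, 0.0]
contact_force: [0.5, -0.4, 2.1]
width: 0.0005
finger_force: 0.6
```

```bash
python3 - <<'E'
from h import *
j=eyes.snapshot("side");i=eyes.snapshot("scene")
print(proj("side",[[.5224,.0606,.144]]),proj("scene",[[.5224,.0606,.144]]))
cv2.imwrite("pics/m3.png",np.hstack([cv2.resize(i[215:285,220:300],(400,350),interpolation=2),cv2.resize(j[165:235,175:255],(400,350),interpolation=2)])[:,:,::-1])
E
```

```text
[[215.16945625 204.26196127]] [[260.48325442 251.07757944]]
```

View pics/m3.png

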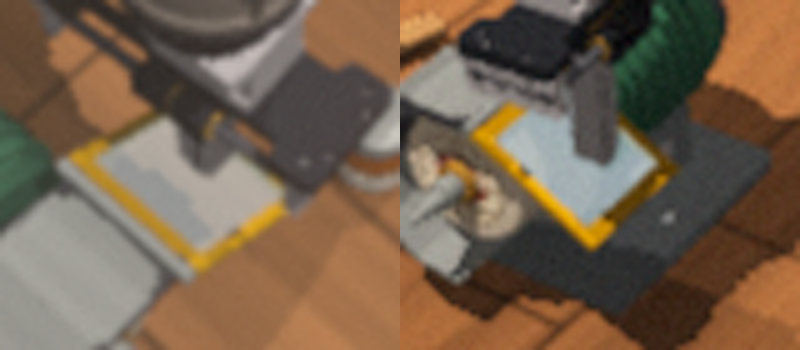

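The outer free corner is at about (277.6,256.6) in the scene view and (214.4,213.6) in the side view. The inner free corner in the side view is at about (229.4,199).

```bash
python3 - <<'E'
from h import *
X=tri([(277.6,256.6),(259,268.6)],[(214.4,213.6),(190.6,191.4)]);d=X[0]-X[1]
print(X,np.linalg.norm(d),.7+np.arctan2(d[2],np.hypot(d[0],d[1])))
# predicted corners: lateral +-.045, for angles
h=np.array([.586,.0675,.207]);x=np.array([.995,.101,0]);y=np.array([-.101,.995,0])
for q in(0,.05,.1,.2):
    a=q-.7;e=h-x*.108*np.cos(a)+np.array([0,0,.108*np.sin(a)])
    print(q,proj("side",[e+.045*y,e-.045*y]).round(1).tolist(),proj("scene",[e+.045*y]).round(1).tolist())
E
```

```text
[[0.49761708 0.10126216 0.14184258]
 [0.57869644 0.1099927  0.203561  ]] 0.10227047024526972 0.05213883149443066
0 [[212.5, 215.6], [227.3, 200.0]] [[277.4, 256.8]]
0.05 [[213.3, 215.0], [228.1, 199.3]] [[278.2, 255.3]]
0.1 [[214.0, 214.2], [228.9, 198.6]] [[279.0, 253.9]]
0.2 [[215.4, 212.6], [230.2, 196.9]] [[280.4, 251.1]]
```

The images leave about 0.05–0.1 rad, so I'll continue.

Call:
play_rows:
  series:
    - [0,0,1,0,0]
    - [0,0,2,0,0]
    - [0,0,2,0,0]

```text
time_s: 10.5
position: [0.5224, 0.0606, 0.142]
tcp_rot: [-3.137, -0.16, 0.0]
contact_force: [0.1, -0.0, 1.4]
width: 0.0008
finger_force: 0.6
```

Call:
play_rows:
  series:
    - [0,0,1,0,0]
    - [0,0,1,0,0]

```text
time_s: 10.7
position: [0.5224, 0.0607, 0.1411]
tcp_rot: [-3.137, -0.16, 0.0]
contact_force: [-1.3, 0.3, 1.8]
width: 0.0004
finger_force: 0.6
```

Call:
play_rows:
  series:
    - [0,0,1,0,0]
    - [0,0,1,0,0]

```text
time_s: 10.9
position: [0.5224, 0.0606, 0.1401]
tcp_rot: [-3.137, -0.16, 0.0]
contact_force: [0.5, 1.0, 1.1]
width: 0.0006
finger_force: 0.6
```

Call:
play_rows:
  series:
    - [0,0,1,0,0]
    - [0,0,2,0,0]
    - [0,0,2,0,0]

```text
time_s: 11.2
position: [0.5223, 0.0606, 0.138]
tcp_rot: [-3.137, -0.16, 0.0]
contact_force: [0.1, 0.3, 1.6]
width: 0.0006
finger_force: 0.6
```

Call:
play_rows:
  series:
    - [0,0,1,0,0]
    - [0,0,1,0,0]

```text
time_s: 11.4
position: [0.5224, 0.0607, 0.1371]
tcp_rot: [-3.137, -0.16, 0.0]
contact_force: [1.2, 0.0, 1.4]
width: 0.0003
finger_force: 0.6
```

Call:
play_rows:
  series:
    - [0,0,1,0,0]
    - [0,0,1,0,0]

```text
time_s: 11.6
position: [0.5224, 0.0606, 0.1361]
tcp_rot: [-3.137, -0.16, 0.0]
contact_force: [-0.0, -0.3, 1.0]
width: 0.0005
finger_force: 0.6
```

```bash
cat > m.py <<'E'
from h import *
for n,b in(("side",(180,180,245,225)),("scene",(225,230,295,275))):
    c=comps(eyes.snapshot(n),(18,130,90),(32,255,255),b,5);p=np.vstack([q for _,_,q in c])
    print(n,"bottom",p[p[:,1]==p[:,1].max()].tolist(),"right",p[p[:,0]==p[:,0].max()].tolist(), len(p))
s=robot.get_state();print(s["position"],s["contact_force"],s["time_s"],s["finger_force"])
E
python3 m.py
```

```text
side bottom [[211, 216], [212, 216]] right [[227, 199]] 202
scene bottom [[260, 269]] right [[276, 257], [276, 258], [276, 259], [276, 253], [276, 254], [276, 255]] 177
[0.52240971 0.06066166 0.13616019] [-0.44247686 -0.532444    1.70985966] 11.7 0.5016016175977711
```

Call:
play_rows:
  series:
    - [0,0,1,0,0]
    - [0,0,2,0,0]
    - [0,0,2,0,0]

```text
time_s: 12.0
position: [0.5224, 0.0607, 0.134]
tcp_rot: [-3.137, -0.16, 0.0]
contact_force: [0.6, 0.9, 1.3]
width: 0.0002
finger_force: 0.5
```

```bash
python3 m.py
```

```text
side bottom [[210, 216], [211, 216], [212, 216]] right [[227, 200]] 200
scene bottom [[260, 269]] right [[276, 254], [276, 255], [276, 258], [276, 259]] 176
[0.52232474 0.06063621 0.13410544] [-0.31420352 -0.14310131  1.92551571] 12.1 0.4279743499682809
```

Call:
play_rows:
  series:
    - [0,0,1,0,0]
    - [0,0,1,0,0]

```text
time_s: 12.3
position: [0.5224, 0.0607, 0.1331]
tcp_rot: [-3.137, -0.16, 0.0]
contact_force: [-0.8, -0.3, 1.9]
width: 0.0009
finger_force: 0.6
```

Call:
play_rows:
  series:
    - [0,0,1,0,0]
    - [0,0,1,0,0]

```text
time_s: 12.5
position: [0.5224, 0.0606, 0.1321]
tcp_rot: [-3.137, -0.16, 0.0]
contact_force: [0.1, 0.5, 1.2]
width: 0.0005
finger_force: 0.6
```

Call:
play_rows:
  series:
    - [0,0,1,0,0]
    - [0,0,1,0,0]

```text
time_s: 12.7
position: [0.5224, 0.0606, 0.1311]
tcp_rot: [-3.137, -0.16, 0.0]
contact_force: [-0.3, -0.3, 1.3]
width: 0.0003
finger_force: 0.6
```

Call:
play_rows:
  series:
    - [0,0,1,0,0]
    - [0,0,1,0,0]

```text
time_s: 12.9
position: [0.5224, 0.0607, 0.1301]
tcp_rot: [-3.137, -0.16, 0.0]
contact_force: [0.1, -0.0, 2.7]
width: 0.0008
finger_force: 0.9
```

Call:
play_rows:
  series:
    - [0,0,0.5,0,0]
    - [0,0,0.5,0,0]

```text
time_s: 13.1
position: [0.5226, 0.0607, 0.1299]
tcp_rot: [-3.137, -0.16, -0.001]
contact_force: [-0.5, -0.3, 5.1]
width: 0.0006
finger_force: 2.1
```

Call:
play_rows:
  series:
    - [0,0,0.5,0,0]
    - [0,0,0.5,0,0]

```text
time_s: 13.3
position: [0.5228, 0.0607, 0.1296]
tcp_rot: [-3.137, -0.16, -0.001]
contact_force: [-0.9, -0.1, 7.5]
width: 0.0006
finger_force: 3.7
```

```bash
python3 m.py
```

```text
side bottom [[211, 217]] right [[225, 199], [225, 200], [225, 202]] 189
scene bottom [[260, 269], [261, 269]] right [[276, 259], [276, 260]] 165
[0.52282866 0.06069316 0.12967245] [-1.34482444  0.02346391  8.57341108] 13.4 3.5744049822937995
```

The shield has met its stop: 7.5 N, and the edge is where angle 0 predicts. I'll lift straight up and go over the green button.

Call:
play_rows:
  series:
    - [0,0,-10,0,0]
    - [0,0,-40,0,0]
    - [0,0,-75,0,0]
    - [0,0,-105,0,0]
    - [-3,15,-120,0,0]
    - [-10,45,-120,2,0]
    - [-16,80,-120,4,0]
    - [-24,115,-120,6,0]
    - [-31,150,-120,8,0]
    - [-39,185,-120,10,0]
    - [-46,220,-120,12,0]
    - [-53,255,-120,14,0]
    - [-60,290,-120,17,0]
    - [-67,325,-115,17,0]
    - [-73,355,-105,17,0]
    - [-78,378,-95,17,0]
    - [-81,392,-85,17,0]
    - [-81,394,-75,17,0]
    - [-81,394,-70,17,0]
    - [-81,394,-70,17,0]

```text
time_s: 15.4
position: [0.4822, -0.338, 0.1986]
tcp_rot: [-3.126, 0.303, 0.001]
contact_force: [-0.3, 0.7, 0.3]
width: 0.0007
finger_force: 0.0
```

```bash
python3 - <<'E'
from h import *
s=robot.get_state();w=eyes.snapshot("wrist");j=eyes.snapshot("side");i=eyes.snapshot("scene")
print(s["position"],s["contact_force"],s["time_s"])
R=cv2.Rodrigues(s["tcp_rot"])[0];print(R.round(3))
m=eyes.camera_model("wrist");K=np.array([[m["fx"],0,m["cx"]],[0,m["fy"],m["cy"]],[0,0,1]])
T=np.eye(4);T[:3,:3]=R;T[:3,3]=s["position"];T=T@m["hand_eye"];print(T.round(3))
for nm,lo,hi,z in(("green",(50,90,40),(95,255,255),.071),("red",(0,150,90),(6,255,255),.076)):
    for a,c,p in comps(w,lo,hi,(0,0,512,384),100):
        u=cv2.undistortPoints(np.float64([[c]]),K,m["D"])[0,0];d=T[:3,:3]@[u[0],u[1],1];print(nm,a,c,(T[:3,3]+d*(z-T[2,3])/d[2]).round(4))
pp=s["position"];print((proj("side",[pp])-[160,100])*2.2+[512,0],(proj("scene",[pp])-[130,100])*2)
cv2.imwrite("pics/w1.png",np.hstack([w,cv2.resize(j[100:275,220:350],(286,384),interpolation=2)])[:,:,::-1])
print((proj("side",[pp])-[220,100])*[2.2,384/175]+[512,0])
E
```

```text
[ 0.48215387 -0.33795416  0.19855848] [-0.34504506  0.71758071  0.30829447] 15.4
[[ 0.981 -0.192 -0.001]
 [-0.192 -0.981  0.001]
 [-0.001 -0.001 -1.   ]]
[[-0.192 -0.948 -0.255  0.557]
 [-0.981  0.186  0.05  -0.353]
 [-0.     0.259 -0.966  0.41 ]
 [ 0.     0.     0.     1.   ]]
green 1167 [ 14.88260497 114.32305056] [ 0.621  -0.0535  0.071 ]
green 244 [261.89754098 174.99590164] [ 0.4825 -0.3461  0.071 ]
green 232 [421.25431034 222.21982759] [ 0.3754 -0.549   0.071 ]
red 454 [419.88986784 259.07268722] [ 0.3216 -0.543   0.076 ]
[[797.76914564  89.18010376]] [[ 96.5667641  101.83811857]]
[[665.76914564  88.94846712]]
```

View pics/w1.png

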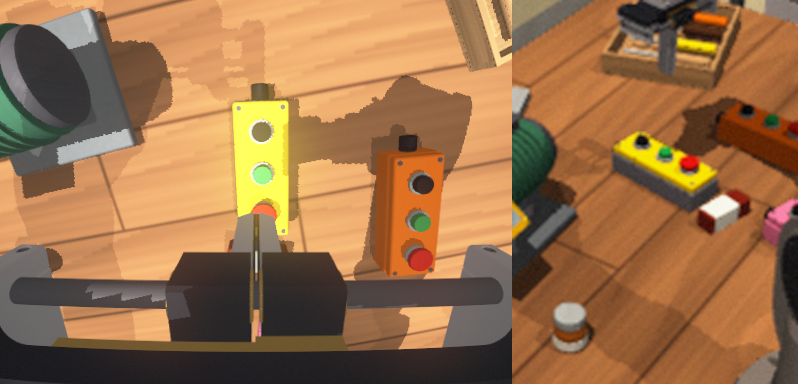

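The wrist view shows the shut tips at (257,215) and the green button at (262,175). Green lies at about (0.4825, −0.343), so I shift 5 mm sideways. The real tips appear about 18 mm above the reported TCP, so the press goes by force.

Call:
play_rows:
  series:
    - [1,5,15,0,0]
    - [1,5,40,0,0]
    - [1,5,65,0,0]
    - [1,5,90,0,0]
    - [1,5,105,0,0]
    - [1,5,115,0,0]
    - [1,5,120,0,0]
    - [1,5,122,0,0]
    - [1,5,122,0,0]

```text
time_s: 16.45
position: [0.4824, -0.3448, 0.0777]
tcp_rot: [3.126, -0.305, 0.001]
contact_force: [-0.5, -0.1, 0.3]
width: 0.0007
finger_force: 0.0
```

Call:
play_rows:
  series:
    - [0,0,1,0,0]
    - [0,0,2,0,0]
    - [0,0,3,0,0]
    - [0,0,4,0,0]
    - [0,0,5,0,0]
    - [0,0,6,0,0]
    - [0,0,6,0,0]

```text
time_s: 17.15
position: [0.4819, -0.3446, 0.071]
tcp_rot: [-3.127, 0.305, 0.0]
contact_force: [1.2, 0.5, 0.4]
width: 0.0003
finger_force: 0.0
```

```bash
python3 - <<'E'
from h import *
s=robot.get_state();j=eyes.snapshot("side");i=eyes.snapshot("scene");w=eyes.snapshot("wrist")
print(s["position"],s["contact_force"],s["time_s"])
cv2.imwrite("pics/p1.png",np.hstack([cv2.resize(i[140:210,145:225],(400,350),interpolation=2),cv2.resize(j[130:200,250:330],(400,350),interpolation=2)])[:,:,::-1])
E
```

```text
[ 0.4819457  -0.3445921   0.07103309] [1.15803003 0.51546196 0.42523571] 17.15
```

View pics/p1.png

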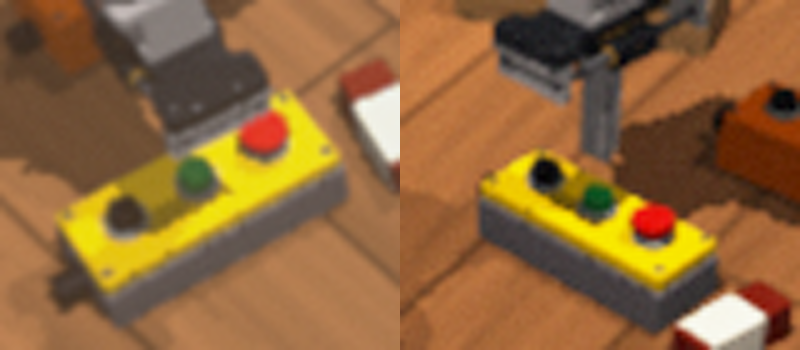

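In the side view the tips hang at (600,157), about 18 mm straight above green at (598,193). There's no contact yet, so I descend further.

Call:
play_rows:
  series:
    - [0,-1,3,0,0]
    - [0,-1,6,0,0]
    - [0,-1,9,0,0]
    - [0,-1,11,0,0]
    - [0,-1,12,0,0]
    - [0,-1,13,0,0]
    - [0,-1,14,0,0]
    - [0,-1,14,0,0]

```text
time_s: 18.1
position: [0.4822, -0.3437, 0.0571]
tcp_rot: [-3.127, 0.305, 0.0]
contact_force: [-0.4, 0.2, -0.4]
width: 0.0004
finger_force: 0.0
```

Call:
play_rows:
  series:
    - [0,0,1,0,0]
    - [0,0,2,0,0]
    - [0,0,2,0,0]

```text
time_s: 18.4
position: [0.4822, -0.3436, 0.0551]
tcp_rot: [-3.127, 0.305, 0.0]
contact_force: [0.7, 0.2, 0.5]
width: 0.0003
finger_force: 0.0
```

Call:
play_rows:
  series:
    - [0,0,1,0,0]
    - [0,0,2,0,0]
    - [0,0,2,0,0]

```text
time_s: 18.7
position: [0.4821, -0.3436, 0.053]
tcp_rot: [-3.127, 0.305, 0.0]
contact_force: [0.7, -1.3, 0.4]
width: 0.0004
finger_force: 0.0
```

Call:
play_rows:
  series:
    - [0,0,1,0,0]
    - [0,0,1,0,0]

```text
time_s: 18.9
position: [0.4822, -0.3437, 0.0521]
tcp_rot: [-3.127, 0.305, 0.0]
contact_force: [-0.3, 0.2, 0.4]
width: 0.0009
finger_force: 0.0
```

Call:
play_rows:
  series:
    - [0,0,1,0,0]
    - [0,0,1,0,0]

```text
time_s: 19.1
position: [0.4821, -0.3436, 0.0511]
tcp_rot: [-3.127, 0.305, 0.0]
contact_force: [0.8, -0.7, 0.0]
width: 0.0002
finger_force: 0.0
```

Call:
play_rows:
  series:
    - [0,0,1,0,0]
    - [0,0,1,0,0]

```text
time_s: 19.3
position: [0.4822, -0.3436, 0.0501]
tcp_rot: [-3.127, 0.305, 0.0]
contact_force: [0.4, 0.1, -0.4]
width: 0.0007
finger_force: 0.0
```

Call:
play_rows:
  series:
    - [0,0,1,0,0]
    - [0,0,1,0,0]

```text
time_s: 19.5
position: [0.4822, -0.3436, 0.0491]
tcp_rot: [-3.127, 0.305, 0.0]
contact_force: [-0.5, 0.0, -0.5]
width: 0.0007
finger_force: 0.0
```

Call:
play_rows:
  series:
    - [0,0,1,0,0]
    - [0,0,1,0,0]

```text
time_s: 19.7
position: [0.4822, -0.3436, 0.0481]
tcp_rot: [-3.127, 0.305, 0.0]
contact_force: [-0.4, 0.7, 0.8]
width: 0.0006
finger_force: 0.0
```

```bash
python3 - <<'E'
from h import *
j=eyes.snapshot("side");i=eyes.snapshot("scene");w=eyes.snapshot("wrist")
cv2.imwrite("pics/p2.png",np.hstack([cv2.resize(w[80:280,160:360],(400,400),interpolation=2),cv2.resize(j[145:195,265:315],(400,400),interpolation=2)])[:,:,::-1])
E
```

```text
(no output)
```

View pics/p2.png

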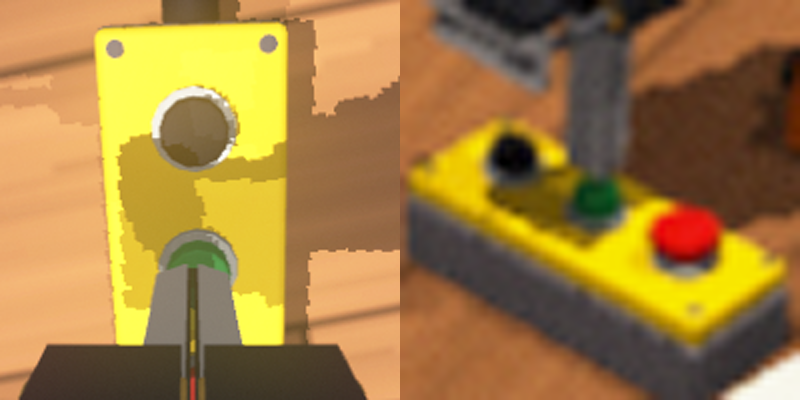

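The wrist crop shows the finger's front face at the middle of the green cap: tip (194,267), cap (198,268). In the side crop the tips sit just above the cap. I shift 6 mm towards +x to centre and then press on.

Call:
play_rows:
  series:
    - [0,0,-4,0,0]
    - [3,1,-4,0,0]
    - [6,1,-4,0,0]
    - [6,1,-2,0,0]
    - [6,1,0,0,0]
    - [6,1,0,0,0]

```text
time_s: 20.45
position: [0.4876, -0.3456, 0.0477]
tcp_rot: [-3.126, 0.305, 0.001]
contact_force: [0.3, -0.1, 0.7]
width: 0.0007
finger_force: 0.0
```

Call:
play_rows:
  series:
    - [0,0,1,0,0]
    - [0,0,1,0,0]

```text
time_s: 20.65
position: [0.4878, -0.3457, 0.047]
tcp_rot: [-3.127, 0.305, 0.0]
contact_force: [0.0, 1.3, -0.0]
width: 0.0003
finger_force: 0.0
```

Call:
play_rows:
  series:
    - [0,0,1,0,0]
    - [0,0,1,0,0]

```text
time_s: 20.85
position: [0.4878, -0.3458, 0.0461]
tcp_rot: [-3.127, 0.305, 0.0]
contact_force: [-0.7, 0.6, 0.2]
width: 0.0003
finger_force: 0.0
```

Call:
play_rows:
  series:
    - [0,0,1,0,0]
    - [0,0,1,0,0]

```text
time_s: 21.05
position: [0.4879, -0.3458, 0.0451]
tcp_rot: [-3.127, 0.305, 0.0]
contact_force: [-0.3, -0.6, 0.1]
width: 0.0003
finger_force: 0.0
```

Call:
play_rows:
  series:
    - [0,0,1,0,0]
    - [0,0,1,0,0]

```text
time_s: 21.25
position: [0.4879, -0.3458, 0.0441]
tcp_rot: [-3.127, 0.305, 0.0]
contact_force: [0.3, -0.3, 0.1]
width: 0.0007
finger_force: 0.0
```

Call:
play_rows:
  series:
    - [0,0,1,0,0]
    - [0,0,1,0,0]

```text
time_s: 21.45
position: [0.4879, -0.3457, 0.043]
tcp_rot: [-3.127, 0.305, 0.0]
contact_force: [-0.8, 0.3, -0.8]
width: 0.0005
finger_force: 0.0
```

Call:
play_rows:
  series:
    - [0,0,1,0,0]
    - [0,0,1,0,0]

```text
time_s: 21.65
position: [0.4879, -0.3458, 0.0421]
tcp_rot: [-3.127, 0.305, 0.0]
contact_force: [-0.6, 0.8, 0.8]
width: 0.0005
finger_force: 0.0
```

Call:
play_rows:
  series:
    - [0,0,1,0,0]
    - [0,0,1,0,0]

```text
time_s: 21.85
position: [0.4878, -0.3458, 0.0411]
tcp_rot: [-3.127, 0.305, 0.0]
contact_force: [-0.4, 0.1, -0.5]
width: 0.0004
finger_force: 0.0
```

Call:
play_rows:
  series:
    - [0,0,1,0,0]
    - [0,0,1,0,0]

```text
time_s: 22.05
position: [0.4879, -0.3458, 0.0401]
tcp_rot: [-3.127, 0.305, 0.0]
contact_force: [-0.1, 0.3, -0.2]
width: 0.0006
finger_force: 0.0
```

```bash
python3 - <<'E'
from h import *
s=robot.get_state();print(s["position"],s["contact_force"])
j=eyes.snapshot("side");w=eyes.snapshot("wrist")
cv2.imwrite("pics/p3.png",np.hstack([cv2.resize(w[80:280,160:360],(400,400),interpolation=2),cv2.resize(j[145:195,265:315],(400,400),interpolation=2)])[:,:,::-1])
E
```

```text
[ 0.48787864 -0.34576222  0.04005681] [-0.12264354  0.28316898 -0.22647561]
```

View pics/p3.png

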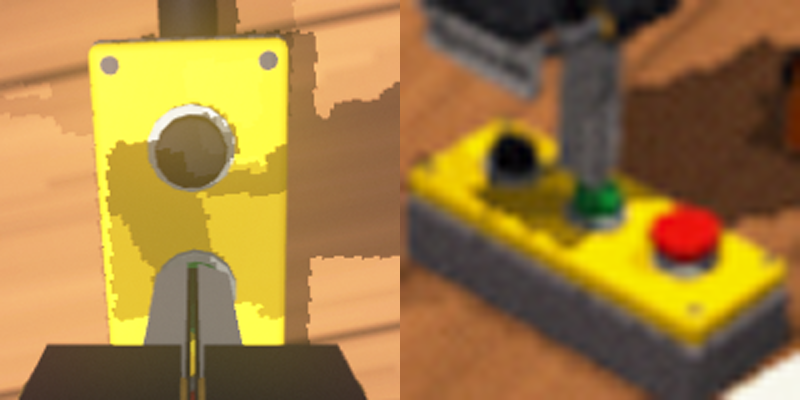

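The wrist crop shows the tips centred over the cap to within about 3 mm (tip (193,267), ring middle about (195,293)). The side crop shows them practically at the cap. I go back 2 mm in x and continue.

Call:
play_rows:
  series:
    - [-2,0,0,0,0]
    - [-2,0,1,0,0]
    - [-2,0,1,0,0]

```text
time_s: 22.45
position: [0.4858, -0.3454, 0.0391]
tcp_rot: [-3.127, 0.305, 0.0]
contact_force: [-0.2, -0.1, 0.1]
width: 0.0007
finger_force: 0.0
```

Call:
play_rows:
  series:
    - [0,0,1,0,0]
    - [0,0,1,0,0]

```text
time_s: 22.65
position: [0.486, -0.3455, 0.0381]
tcp_rot: [-3.127, 0.305, -0.0]
contact_force: [-0.2, 0.1, -0.6]
width: 0.0007
finger_force: 0.0
```

Call:
play_rows:
  series:
    - [0,0,1,0,0]
    - [0,0,1,0,0]

```text
time_s: 22.85
position: [0.486, -0.3454, 0.0372]
tcp_rot: [-3.127, 0.305, -0.0]
contact_force: [-0.2, 0.6, 1.8]
width: 0.0007
finger_force: 0.9
```

Call:
play_rows:
  series:
    - [0,0,1,0,0]
    - [0,0,1,0,0]

```text
time_s: 23.05
position: [0.486, -0.3454, 0.0362]
tcp_rot: [-3.127, 0.305, -0.0]
contact_force: [-1.1, -0.5, 2.4]
width: 0.0005
finger_force: 1.2
```

Contact began at about 0.0377. A depth of roughly 4.5 mm means about 3 mm more.

Call:
play_rows:
  series:
    - [0,0,1,0,0]
    - [0,0,2,0,0]
    - [0,0,2,0,0]

```text
time_s: 23.35
position: [0.486, -0.3454, 0.0341]
tcp_rot: [-3.127, 0.305, -0.0]
contact_force: [-0.7, -0.6, 3.9]
width: 0.0006
finger_force: 1.8
```

Call:
play_rows:
  series:
    - [0,0,1,0,0]
    - [0,0,1,0,0]
    - [0,0,1,0,0]

```text
time_s: 23.65
position: [0.486, -0.3455, 0.0332]
tcp_rot: [-3.127, 0.305, -0.0]
contact_force: [1.0, 0.7, 3.9]
width: 0.0007
finger_force: 2.0
```

The 4 N reading means it's pressed about 4.3 mm in. Now I take the hand straight up and clear.

Call:
play_rows:
  series:
    - [0,0,-2,0,0]
    - [0,0,-6,0,0]
    - [0,0,-15,0,0]
    - [0,0,-35,0,0]
    - [0,0,-65,0,0]
    - [0,0,-95,0,0]
    - [0,0,-125,0,0]
    - [0,0,-145,0,0]
    - [0,0,-150,0,0]
    - [0,0,-150,0,0]
    - [0,0,-150,0,0]

```text
time_s: 24.75
position: [0.4853, -0.3451, 0.1822]
tcp_rot: [-3.126, 0.305, 0.002]
contact_force: [-0.8, 0.2, -1.0]
width: 0.0005
finger_force: 0.0
```

```bash
python3 m.py; python3 - <<'E'
from h import *
a=cv2.imread("pics/side0.png")[:,:,::-1].copy();j=eyes.snapshot("side")
for n,b in(("stn",(262,158,316,196)),("bar",(303,184,330,208)),("jar",(232,232,262,264)),("tray",(130,270,215,335))):
    d=np.abs(a[b[1]:b[3],b[0]:b[2]].astype(int)-j[b[1]:b[3],b[0]:b[2]]).max(2);print(n,(d>60).sum(),d.size)
for x in(a,j):print([(k,c.round(1).tolist()) for k,c,p in comps(x,(50,90,40),(95,255,255),(258,152,318,198))])
E
```

```text
side bottom [[211, 217]] right [[227, 200], [227, 201], [227, 202]] 359
scene bottom [[260, 269], [261, 269]] right [[278, 258], [278, 259]] 262
[ 0.48533465 -0.34505725  0.1819284 ] [0.9077862  0.14773508 0.39125671] 24.85 0.0
stn 52 2052
bar 0 648
jar 0 960
tray 0 5525
[(np.int32(20), [289.0, 169.5])]
[(np.int32(20), [289.0, 169.5])]
```

The shield is down, the button is back out, and the jar, bar and tray haven't moved.

```bash
python3 -c "
from station import job
print(job.close_job())"
```

```text
the job is handed in; nothing more can be done
None
```

The eye shield is fully down on its stop, then the green button was pressed about 4 mm at 4 N and sprang back, and the job was handed in at about 25 s with the hand clear and the jar, bar, tray and strips unmoved.

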